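# Pin the silversmith's clamshell drilling jig and hold it shut

## Task

Fold the open upper plate of the hinged drilling jig down over the silver disc, then take the flanged locking pin (straight round handle, not the ball-headed punch) from the wooden block and push it down through the holes at the free end of both jig halves until its flange bears on the upper plate. Springs keep the plate slightly ajar, so go on pressing the pin straight down, firmly but not brutally, until the two halves are fully together, and finish while still holding the pin and pressing like that: do not let go. Leave the punch, gas can, bowl and hammer where they are.

Things in the scene. Friction and masses are not known exactly. Their poses are not given: they have to be found in the camera images.
- jig: Clamshell drilling jig fixed to the bench. Lower half: dark steel block 150 (x) x 90 (y) x 40 mm high. Origin: centre of its underside on the bench; z up; +x runs from the hinge end to the free end.
- jig_hinge (a point): Hinge axis of the upper plate, at jig x = -75 mm, 40 mm above the bench (the top face of the lower half). The axis runs along the jig's y. The hinge is stiff: the plate stays where it is left; a few newtons at its free end move it.
- jig_hole (a point): Centre of the mouth of the 13 mm vertical through hole in the lower half, in its top face, 130 mm from the hinge axis towards the free end (20 mm from the end).
- lid: Upper plate: aluminium, 16 mm thick, 90 mm wide, reaching from 8 to 144 mm from the hinge axis; a 25 mm window in its middle (70 mm from the axis) is for drilling, not for the pin. Origin on the hinge axis; x from hinge to free end, z the outward normal, parallel to the jig's z when flush. Starts 30 to 70 degrees open; shut it by pushing its outer face down near the free end.
- lid_hole (a point): Centre of the 13 mm pin hole in the plate's OUTER face (top when shut), 130 mm from the hinge axis; axes as lid. Springs stop the plate about 0.05 rad (7 mm at the hole) short of flush; from there some 2 N at the hole starts to move it, about 7 N brings it flush on a hard stop; let go, it springs back.
- pin_block: Fixed wooden block, 70 (x) x 130 (y) x 50 mm high, with two upright 13 mm through holes at y = +35 and -35 mm, one holding the pin and one the punch. Origin: centre of its underside; z up.
- pin_grip (a point): Centre of the round grip (16 mm diameter, 44 mm tall) of the loose steel locking pin, 100 g. z points up along the pin. Below the grip: flange 24 mm diameter, 6 mm thick (its underside is 28 mm below this point), then the shank, 10 mm diameter, 45 mm long with a chamfered tip. It hangs upright by its flange in one hole of the wooden block; the top of the grip is 22 mm above this point.
- pin_tip (a point): Lower end of the locking pin's shank, on its axis, 73 mm below pin_grip and 45 mm below the flange's underside. z up along the pin.
- punch_mid (a point): Doming punch in the other hole of the block: 10 mm shank, thin neck and a 26 mm ball on top, 91 mm long. This point is on its axis at the top of the block. Leave it alone.
- gas_can: Bystander: gas can, 66 mm diameter, 170 mm tall, standing. Origin: centre of its base.
- bowl: Bystander: metal bowl, 100 mm across, 45 mm high. Origin: centre of its base.
- hammer: Bystander: hammer, 240 mm long, lying on the bench.

How it is judged:
By the outcome, as a careful person would: the job done as asked, in the order asked, and still so for the second after the job is handed in, while the arm keeps its last pose, push and grip.
It also fails if it takes over 64 s, if anything falls off the work surface, if the arm or the gripper's body presses on something with over 40 N, if the wrist force passes 120 N, or if a joint passes its speed limit or range.

## Robot

A 7-joint arm with a two-finger parallel gripper is mounted at the origin on the work surface. World frame = base frame: x ahead of the robot, y to its left, z up, the work surface at z = 0. Lengths are in m, angles in rad, forces in N, time in s.
With the tool pointing down it reaches from about 0.4 to 0.925 m from the base axis. Payload 5.6 kg.
Tool frame: the origin (TCP) lies midway between the tips of the shut fingers; the grasp point (between the pads) lies 19 mm behind it; z points along the fingers, y is the line along which they close (so a half turn about z gives the same grasp; the last joint's range is limited). The gripper opens to 85 mm and grips with 20 to 120 N. Pads are 22 mm wide; open, the fingers measure 114 mm over their backs; the gripper's body (76 mm by 85 mm) begins 54 mm behind the grasp point. The pads swing forward as they close: fully open they stand 13 mm farther back than shut.
Start: joints at [-1.37, 0.468, -0.012, 1.603, 0.006, 1.071, -0.056], TCP at [0.157, 0.631, 0.231] pointing down, gripper open.
Joint ranges: [-2.53, 2.53], [-0.31, 2.02], [-1.57, 1.55], [0.28, 2.44], [-1.29, 4.43], [0.15, 1.84], [-2.92, 2.92]. Speed limits (rad/s): [2.57, 2.57, 3.14, 3.14, 3.14, 3.14, 3.14].

## Interface

Orientations are given as a unit quaternion [w, x, y, z].
In Python, from plant import get_obs, camera, finish_job gives the robot as it stands.
- The arm moves only by the shell command python3 -m creep 'ROWS' [FORCE]. ROWS is JSON, one flat list of numbers, 5 for each row, row after row: the shift along the world's x, y, z normalised to -1 to 1, where 1 is 30 mm, then the turn about the world's z normalised to -1 to 1, where 1 is 8 degrees, then the opening, from -1 (shut) to 1 (fully open), so that 0 is half open. A call has 1 to 10 rows; each row shifts and turns the commanded pose from where the row before left it; what a row does not reach is not made up. A row lasts 1/10 s, in which the tool goes at most 50 mm and 8.59 degrees, less where a joint would pass 70% of its speed; a pose out of reach is approached as far as the arm can. A call with a number of a shift or a turn outside -1 to 1 is refused whole. A call with a gripper value outside its range is refused whole. The fingers move at their own pace and stop on an object; FORCE is the grip in N (left out, the last holds). Time passes only in rows, so rows that do not move let the fingers close. It gives the time, the measured TCP pose, the force, the opening and the grip force at its end, in the units of the state.
- get_obs(): the state, without advancing time (a new reading comes with each control period).
- camera(name): name is "scene" or "top"; returns a dict with "img" (384x512x3 uint8, red, green, blue), "fov_y" (degrees; the focal length in pixels is half the picture's height over the tangent of half this angle, whatever the lens; pixels are square), "cx", "cy" (the principal point, pixels), "R" (3x3) and "t" (3): a world point X has camera coordinates R X + t. Camera axes: x right, y down, z forward; pixel columns grow to the right and rows downward; lengths in m; the calibration is good to about 2 mm. A picture is of the moment at which its call begins. There is no depth.
- finish_job(): hands the job in; it is judged then, once.
The state is a dict: "time_s": time; "qpos": joint angles; "dq": joint speeds; "tau": joint torques, N m; "position": TCP position; "orientation": TCP orientation; "contact_force": force on the tool from outside, world axes, zero at the start; "moment": the same for the moment, N m; "width": finger opening in m; "grip_force": force on a finger pad.
Only numpy, scipy, OpenCV 4.12 (cv2) and the standard library are available. Lean on these libraries where they do the work, as an engineer would, in place of code of your own. Each camera call takes 0.05 s, during which the arm holds its last target. There are 200 camera calls.

## Working session

There is one attempt and no reset: what is moved stays moved. The work goes in short steps, Python scripts to look and compute and a shell command to move; the robot and the scene stay as the last step left them, time stands still between calls to the robot, and variables do not carry over. Pictures are saved under pics/ and viewed, at most 10 in all, crops included, and the job is handed in when it is done.

```bash
mkdir -p pics
cat > h.py <<'E'
import numpy as np,cv2
from plant import get_obs,camera
def snap(n,f):
    c=camera(n); cv2.imwrite(f'pics/{f}.png',c['img'][:,:,::-1]); np.save(f'pics/{f}.npy',c,allow_pickle=True); return c
def load(f): return np.load(f'pics/{f}.npy',allow_pickle=True).item()
def foc(c): return 192/np.tan(np.radians(c['fov_y'])/2)
def ray(c,u,v):
    R=np.array(c['R']);t=np.array(c['t']);f=foc(c)
    d=R.T@np.array([(u-c['cx'])/f,(v-c['cy'])/f,1]); return -R.T@t,d/np.linalg.norm(d)
def onz(c,u,v,z):
    o,d=ray(c,u,v); return o+d*(z-o[2])/d[2]
def tri(c1,p1,c2,p2):
    o,d=ray(c1,*p1);q,e=ray(c2,*p2)
    s=np.linalg.lstsq(np.stack([d,-e],1),q-o,rcond=None)[0]
    a=o+s[0]*d;b=q+s[1]*e; return (a+b)/2,np.linalg.norm(a-b)
def proj(c,X):
    p=np.array(c['R'])@np.array(X)+np.array(c['t']); return p[:2]/p[2]*foc(c)+[c['cx'],c['cy']]
E
python3 - <<'E'
from h import *
for n in('scene','top'):
    c=snap(n,n+'0'); print(n,c['fov_y'],c['cx'],c['cy'],ray(c,c['cx'],c['cy']))
    print(c.keys())
    cv2.imwrite(f'pics/{n}0b.png',cv2.resize(c['img'][:,:,::-1],(800,600),interpolation=cv2.INTER_CUBIC))
print(get_obs())
E
```

```text
scene 43.25665813106279 258.5870887327453 189.81146453824076 (array([ 1.49168412, -0.27561443,  0.70736957]), array([-0.78191149,  0.32914763, -0.52941124]))
dict_keys(['img', 'fov_y', 'cx', 'cy', 'R', 't'])
top 45.270873147931546 256.92128446903723 189.12006904768376 (array([0.52867103, 0.11952407, 1.36052327]), array([ 0.05063766, -0.00787567, -0.99868604]))
dict_keys(['img', 'fov_y', 'cx', 'cy', 'R', 't'])
{'time_s': 0.1, 'qpos': array([-1.37002248,  0.4683014 , -0.01161121,  1.60350643,  0.00603278,
        1.07141417, -0.05631429]), 'dq': array([ 0.00040365, -0.00055096, -0.00034339, -0.00243436,  0.00076443,
        0.0006474 , -0.00209849]), 'tau': array([ 3.83835068e-04, -5.33518803e+01,  2.11523857e-02, -2.51968235e+01,
        1.14610913e-02,  4.23831545e-03, -4.53285384e-05]), 'position': array([0.15683664, 0.63028723, 0.23043602]), 'orientation': array([-2.70422120e-05,  1.21612933e-01,  9.92577281e-01, -7.97278282e-04]), 'contact_force': array([-0.42254829,  0.61297176, -0.03234567]), 'moment': array([ 0.11000944, -0.03155986,  0.02144442]), 'grip_force': 0.0, 'width': 0.08543296334469891}
```

View pics/scene0b.png

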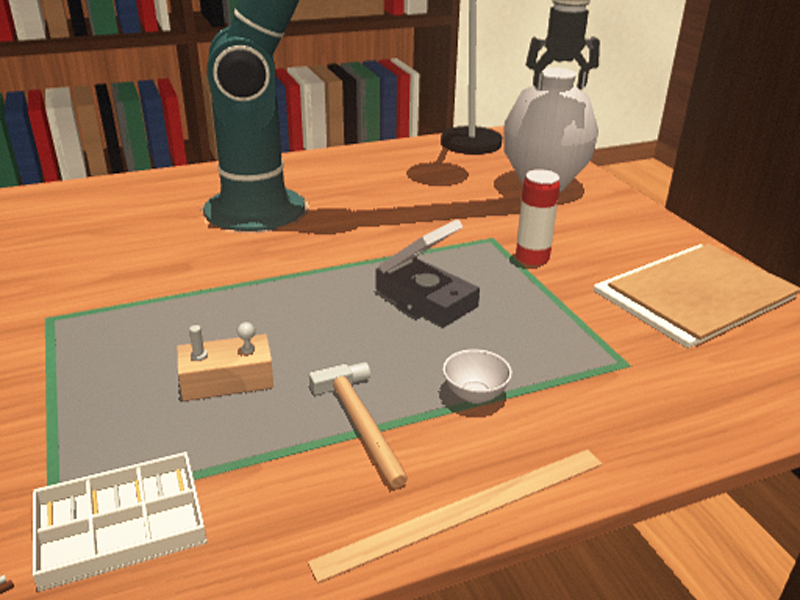

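View pics/top0b.png

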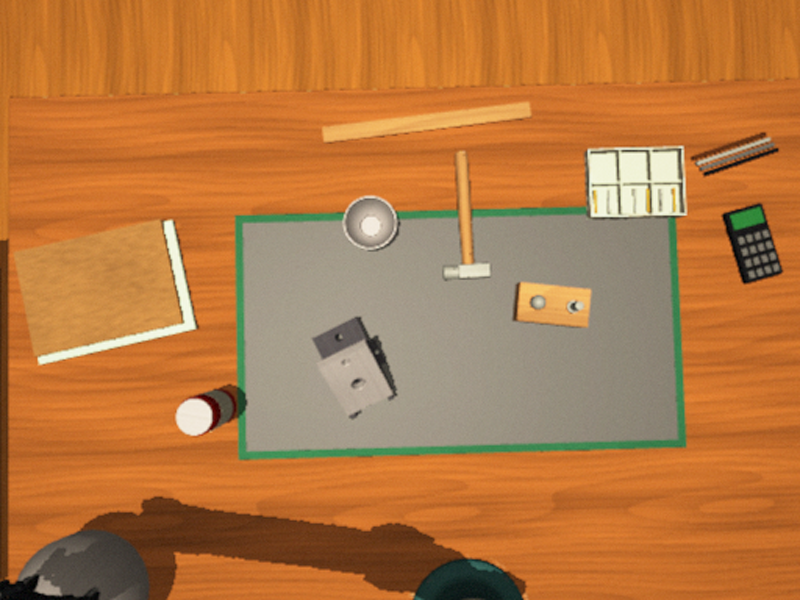

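Scene view (800-px scale): pin grip about (196,338), punch ball (247,330), jig about (428,290) with its lid open. Top view: pin (576,306), ball (538,302), jig hole (338,337), lid hole (346,362) and gas can (197,416). I'll enlarge the jig and the block.

Run:
```python
from h import *
a=load('top0')['img'];b=load('scene0')['img']
def crop(i,x,y,w,h,s): return cv2.resize(i[y:y+h,x:x+w,::-1],(w*s,h*s),interpolation=cv2.INTER_CUBIC)
o=np.zeros((600,800,3),np.uint8)
o[:300,:400]=crop(a,190,195,80,60,5)   # top jig
o[:300,400:]=crop(a,320,165,80,60,5)   # top block
o[300:,:400]=crop(b,235,135,80,60,5)
o[300:,400:]=crop(b,105,200,80,60,5)
cv2.imwrite('pics/crops.png',o)
```

```text
(no output)
```

View pics/crops.png

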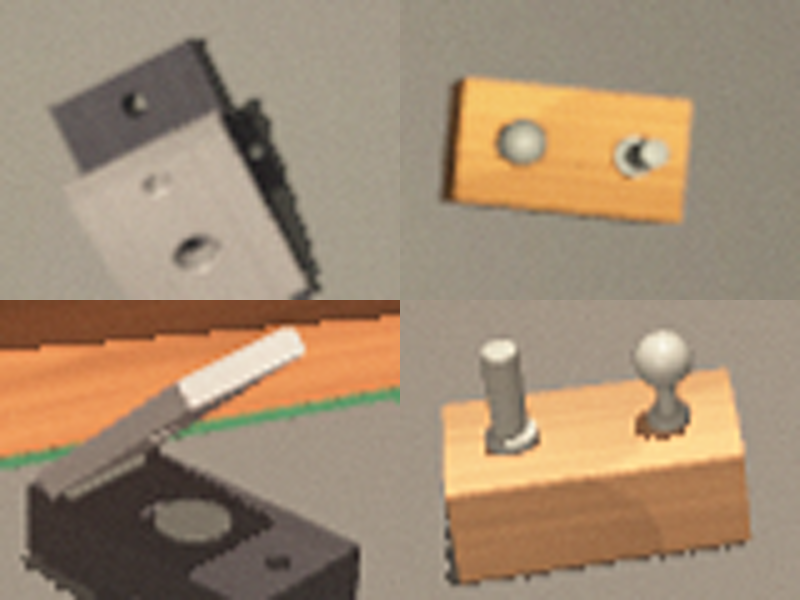

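Run:
```python
from h import *
T=load('top0');S=load('scene0')
P=lambda x0,y0,u,v:(x0+(u+.5)/5-.5,y0+(v+.5)/5-.5)
tj=lambda u,v:P(190,195,u,v); tb=lambda u,v:P(320,165,u-400,v)
sj=lambda u,v:P(235,135,u,v-300); sb=lambda u,v:P(105,200,u-400,v-300)
c1=onz(T,*tj(50,107),.04);c2=onz(T,*tj(195,40),.04);h=onz(T,*tj(133,104),.04)
print('free corners',c1,c2,np.linalg.norm(c1-c2))
print('hole top',h,'scene',onz(S,*sj(279,563),.04),tri(T,tj(133,104),S,sj(279,563)))
m=(c1+c2)/2;e=(c1-c2);n=np.array([-e[1],e[0],0])/np.linalg.norm(e);print('normal yaw',np.degrees(np.arctan2(n[1],n[0])),'end->hole',(m-h)@n)
d=h-m;print('hole dir',np.degrees(np.arctan2(-d[1],-d[0])))
print('lid corners/outer hole via triang: outer edge corner',)
print('pin top',onz(T,*tb(655,152),.1),onz(S,*sb(500,350),.1),tri(T,tb(655,152),S,sb(500,350)))
print('ball tri',tri(T,tb(522,142),S,sb(663,357)))
B=[onz(T,*tb(*p),.05) for p in((463,78),(692,98),(684,222),(455,200))]
B=np.array(B);print(B,B.mean(0)); y=(B[0]+B[3]-B[1]-B[2])/2;print('len',np.linalg.norm(y));y/=np.linalg.norm(y)
print('yaw',np.degrees(np.arctan2(-y[0],y[1])), 'pin hole',B.mean(0)-.035*y)
print('gascan top',onz(T,197*.64,415*.64,.17))
# lid free end outer top edge corners tri: top (220,112)?,(65,185)
print('lid mid outer edge', [onz(T,*tj(*p),.14) for p in((220,112),(65,185))])
print('lid hole z candidates');
for th in(30,40,50,60,70):
    # predicted lid_hole projection in top
    y0=np.arctan2(n[1],n[0]) ; a=np.radians(th);hg=h-.13*n
    X=hg+n*(.13*np.cos(a)-.016*np.sin(a))+np.array([0,0,.13*np.sin(a)+.016*np.cos(a)])
    X[2]=.04+.13*np.sin(a)+.016*np.cos(a)
    print(th,X,proj(T,X),'vs',tj(157,183))
```

```text
free corners [0.52294396 0.27508498 0.04      ] [0.55907681 0.19128519 0.04      ] 0.09125780840090798
hole top [0.52339831 0.22760021 0.04      ] scene [0.52321338 0.22273051 0.04      ] (array([0.52246011, 0.22563397, 0.03899952]), np.float64(0.004490373662661154))
normal yaw -156.67523362696852 end->hole -0.01838402357996669
hole dir 17.594080196412023
lid corners/outer hole via triang: outer edge corner
pin top [ 0.56827835 -0.20180704  0.1       ] [ 0.56787994 -0.20587758  0.1       ] (array([ 0.56787292, -0.20398058,  0.0992427 ]), np.float64(0.003939567932582931))
ball tri (array([ 0.5756831 , -0.13446267,  0.08376443]), np.float64(0.004700913453025446))
[[ 0.61499576 -0.10639933  0.05      ]
 [ 0.60014204 -0.23692326  0.05      ]
 [ 0.52953743 -0.22953749  0.05      ]
 [ 0.54550294 -0.09941503  0.05      ]] [ 0.57254454 -0.16806878  0.05      ]
len 0.13123106295254827
yaw -6.743431926839386 pin hole [ 0.56843472 -0.20282664  0.05      ]
gascan top [0.4016361  0.45051277 0.17      ]
lid mid outer edge [array([0.51835286, 0.17352424, 0.14      ]), array([0.4820634 , 0.25622345, 0.14      ])]
lid hole z candidates
30 [0.54673784 0.23766376 0.11885641] [209.87656796 207.00263508] vs (221.0, 231.2)
40 [0.56077104 0.2437146  0.1358191 ] [206.87685285 201.7040329 ] vs (221.0, 231.2)
50 [0.57729586 0.25083979 0.14987038] [203.48818278 195.36546794] vs (221.0, 231.2)
60 [0.5958102  0.25882281 0.1605833 ] [199.82950261 188.19918867] vs (221.0, 231.2)
70 [0.61575152 0.26742112 0.16763236] [196.03927824 180.46911064] vs (221.0, 231.2)
```

Run:
```python
from h import *
T=load('top0');S=load('scene0')
n=np.array([np.cos(np.radians(23.3)),np.sin(np.radians(23.3)),0]);h=np.array([.5227,.2256,.04]);hg=h-.13*n
for th in range(30,71,5):
    a=np.radians(th);X=hg+n*(.13*np.cos(a)-.016*np.sin(a))+np.array([0,0,.13*np.sin(a)+.016*np.cos(a)])
    E=hg+n*(.144*np.cos(a)-.016*np.sin(a))+np.array([0,0,.144*np.sin(a)+.016*np.cos(a)])
    print(th,X.round(3),E.round(3),proj(T,X),'vs 221 231.2')
```

```text
30 [0.499 0.216 0.119] [0.51  0.22  0.126] [218.4831364  224.41662009] vs 221 231.2
35 [0.493 0.213 0.128] [0.503 0.217 0.136] [219.36309472 226.98095102] vs 221 231.2
40 [0.485 0.21  0.136] [0.495 0.214 0.145] [220.39092438 229.82877023] vs 221 231.2
45 [0.477 0.206 0.143] [0.486 0.21  0.153] [221.56012688 232.93942905] vs 221 231.2
50 [0.469 0.202 0.15 ] [0.477 0.206 0.161] [222.86233614 236.28847996] vs 221 231.2
55 [0.46  0.198 0.156] [0.467 0.202 0.167] [224.28733702 239.84783322] vs 221 231.2
60 [0.45  0.194 0.161] [0.457 0.197 0.173] [225.82313001 243.5860144 ] vs 221 231.2
65 [0.44  0.19  0.165] [0.446 0.193 0.177] [227.45604404 247.46852305] vs 221 231.2
70 [0.43  0.186 0.168] [0.435 0.188 0.181] [229.17089741 251.45828821] vs 221 231.2
```

```bash
python3 -m creep '[0,0,1,0,-1, 0,0,1,0,-1, 0.7,-0.95,0,-1,-1, 0.7,-0.95,0,-1,-1, 0.7,-0.95,0,-1,-1, 0.7,-0.95,0,-1,-1, 0.7,-0.95,0,-1,-1, 0.7,-0.95,0,-1,-1, 0.7,-0.95,0,-1,-1, 0.7,-0.95,0,-1,-1]' 30 && python3 -m creep '[0.7,-0.95,0,-1,-1, 0.7,-0.95,0,-1,-1, 0.7,-0.95,0,0,-1, 0.7,-0.95,0,0,-1, 0.7,-0.95,0,0,-1, 0.7,-0.95,0,0,-1, 0.7,-0.95,0,0,-1, 0,0,0,0,-1, 0,0,0,0,-1]'
```

```text
time_s: 1.1
position: [0.3255, 0.4013, 0.291]
orientation: [-0.0, 0.631, 0.775, -0.0]
contact_force: [0.8, -0.2, 0.4]
width: 0.0
grip_force: 0.0
time_s: 2.0
position: [0.4719, 0.2028, 0.291]
orientation: [-0.0, 0.732, 0.682, -0.0]
contact_force: [-0.8, -0.1, 0.1]
width: 0.0002
grip_force: 0.0
```

```bash
python3 -m creep '[0,0,-1,0,-1, 0,0,-1,0,-1, 0,0,-1,0,-1, 0,0,-1,0,-1, 0,0,-1,0,-1, 0.15,0.06,-0.3,0,-1, 0.15,0.06,-0.3,0,-1, 0.15,0.06,-0.3,0,-1]' && python3 -m creep '[0.15,0.06,-0.3,0,-1,0.15,0.06,-0.3,0,-1,0.12,0.05,-0.3,0,-1,0.1,0.04,-0.25,0,-1,0.1,0.04,-0.2,0,-1,0,0,0,0,-1]'; python3 -c "
from h import *
c=snap('scene','s1');cv2.imwrite('pics/s1b.png',cv2.resize(c['img'][100:250,180:380,::-1],(800,600),interpolation=cv2.INTER_CUBIC))"
```

```text
time_s: 2.8
position: [0.4865, 0.2101, 0.1148]
orientation: [0.0, 0.731, 0.683, 0.001]
contact_force: [0.4, 0.4, 4.9]
width: -0.0003
grip_force: 2.2
time_s: 3.4
position: [0.5033, 0.2156, 0.0725]
orientation: [-0.0, 0.731, 0.682, -0.001]
contact_force: [-0.3, 0.8, -1.1]
width: -0.0001
grip_force: 0.0
```

View pics/s1b.png

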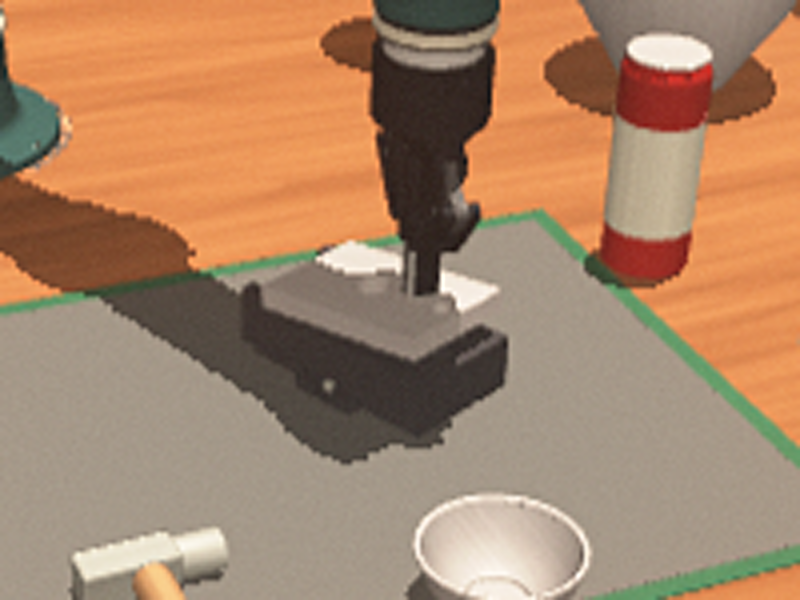

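The lid is nearly shut under the fingers, with its hole near (445,305) in the crop. I'll push on down to the spring.

```bash
python3 -m creep '[0.05,0.02,-0.1,0,-1, 0.05,0.02,-0.1,0,-1, 0,0,-0.05,0,-1,0,0,0,0,-1]' && python3 -m creep '[0,0,-0.1,0,-1, 0,0,-0.05,0,-1,0,0,0,0,-1]'
```

```text
time_s: 3.85
position: [0.507, 0.2174, 0.0661]
orientation: [0.0, 0.731, 0.682, -0.0]
contact_force: [0.3, 0.0, -0.5]
width: -0.0001
grip_force: 0.0
time_s: 4.15
position: [0.5074, 0.2176, 0.0619]
orientation: [0.0, 0.731, 0.682, 0.0]
contact_force: [-0.3, 0.2, 3.0]
width: 0.0001
grip_force: 1.4
```

```bash
python3 -m creep '[0,0,-0.05,0,-1,0,0,0,0,-1, 0,0,0.5,0,-1, 0,0,1,0,-1, 0,0,1,0,-1, 0,0,1,0,-1, 0.13,-0.94,1,0,0,0.13,-0.94,0,0,0,0.13,-0.94,0,0,0,0.13,-0.94,0,0,0]' && python3 -c "
from h import *
snap('top','t1');snap('scene','s1c')" && python3 -m creep '[0.14,-0.94,0,0,0,0.14,-0.94,0,0,0,0.14,-0.94,0,0,0,0.14,-0.94,0,0,0,0.14,-0.94,0,0,0,0.13,-0.94,0,0,0,0.13,-0.94,0,0,0,0.13,-0.94,0,0,0,0.13,-0.94,0,0,0,0.13,-0.94,0,0,0]' && python3 -m creep '[0.13,-0.88,0,0,0,0,0,0,0,0,0,0,0,0,0]'
python3 - <<'E'
from h import *
a=snap('top','t2')['img'];b=snap('scene','s2')['img']
def crop(i,x,y,w,h,s): return cv2.resize(i[y:y+h,x:x+w,::-1],(w*s,h*s),interpolation=cv2.INTER_CUBIC)
o=np.zeros((600,800,3),np.uint8)
o[:300,:400]=crop(a,190,195,80,60,5)
o[:300,400:]=crop(a,320,165,80,60,5)
o[300:,:400]=crop(b,235,135,80,60,5)
o[300:,400:]=crop(b,105,180,80,60,5)
cv2.imwrite('pics/crops2.png',o)
E
```

```text
time_s: 5.15
position: [0.5221, 0.1034, 0.1962]
orientation: [-0.0, 0.731, 0.682, 0.0]
contact_force: [0.6, -0.8, 0.6]
width: 0.0425
grip_force: 0.0
time_s: 6.25
position: [0.563, -0.1774, 0.1956]
orientation: [-0.001, 0.731, 0.682, -0.0]
contact_force: [0.1, 0.5, -0.7]
width: 0.0428
grip_force: 0.0
time_s: 6.55
position: [0.5667, -0.2033, 0.1953]
orientation: [-0.001, 0.731, 0.682, -0.0]
contact_force: [0.2, -0.2, 0.3]
width: 0.043
grip_force: 0.0
```

View pics/crops2.png

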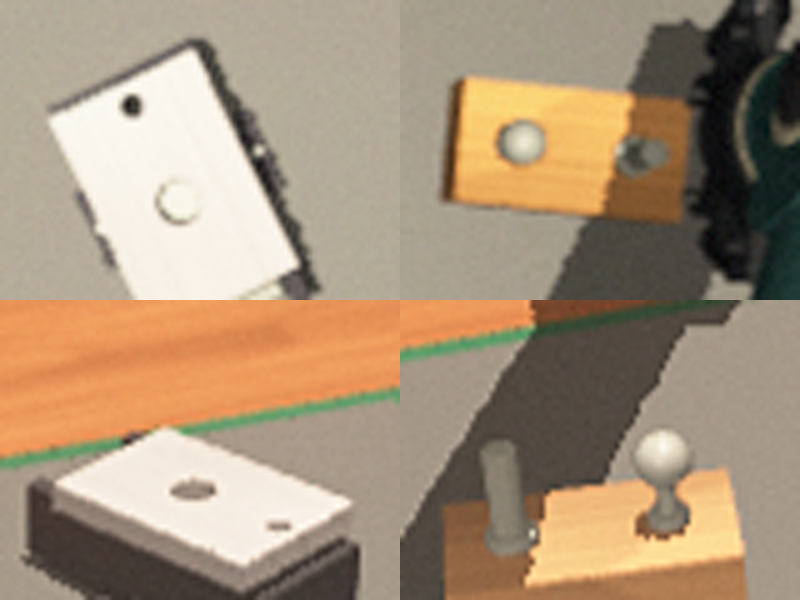

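Both views show the lid resting on its springs. The hole is at crop (131,104) in the top view and (278,525) in the scene view. The pin stands upright below the gripper. Next is the grasp.

```bash
python3 -m creep '[0.04,-0.02,-0.8,0,0,0,0,-0.8,0,0,0,0,-0.8,0,0,0,0,-0.8,0,0,0,0,-0.7,0,0,0,0,-0.45,0,0,0,0,0,0,0]' 70 && python3 -m creep '[0,0,0,0,-1,0,0,0,0,-1,0,0,0,0,-1,0,0,0,0,-1,0,0,0,0,-1]' 70
python3 - <<'E'
from h import *
T=load('t2');S=load('s2')
def dark(c,x,y,r,sc=0):
    g=c['img'][y-r:y+r+1,x-r:x+r+1].astype(float).mean(2); m=np.median(g); w=np.clip(m-g-25,0,None)
    yy,xx=np.mgrid[y-r:y+r+1,x-r:x+r+1]; return (w*xx).sum()/w.sum(),(w*yy).sum()/w.sum()
pt=dark(T,216,216,3);ps=dark(S,290,180,2)
print(pt,ps,onz(T,*pt,.0625),onz(S,*ps,.0625),tri(T,pt,S,ps))
E
```

```text
time_s: 7.35
position: [0.5672, -0.2027, 0.0631]
orientation: [-0.002, 0.731, 0.683, -0.001]
contact_force: [-0.6, 0.2, -0.1]
width: 0.0428
grip_force: 0.0
time_s: 7.85
position: [0.5692, -0.2046, 0.0661]
orientation: [0.001, 0.731, 0.682, 0.001]
contact_force: [-0.1, 1.2, 7.0]
width: 0.0145
grip_force: 68.2
(np.float64(215.83675843350136), np.float64(215.68573090345097)) (np.float64(290.4642497482377), np.float64(179.8308157099698)) [0.522713  0.2267972 0.0625   ] [0.5227298  0.22180769 0.0625    ] (array([0.52176835, 0.22482929, 0.06139901]), np.float64(0.004514241672778015))
```

```bash
python3 -m creep '[0,0,0.3,0,-1,0,0,0.7,0,-1,0,0,1,0,-1,0,0,1,0,-1,0,0,1,0,-1,0,0,1,0,-1,0,0,0,0,-1,0,0,0,0,-1,0,0,0,0,-1]'
python3 - <<'E'
from h import *
b=snap('scene','s3')['img']
cv2.imwrite('pics/s3b.png',cv2.resize(b[100:250,60:260,::-1],(800,600),interpolation=cv2.INTER_CUBIC))
print(get_obs()['position'])
E
```

```text
time_s: 8.75
position: [0.5674, -0.204, 0.2138]
orientation: [-0.001, 0.731, 0.682, -0.0]
contact_force: [0.0, -0.1, -0.8]
width: 0.014
grip_force: 68.6
[ 0.56736372 -0.20401324  0.21349356]
```

View pics/s3b.png

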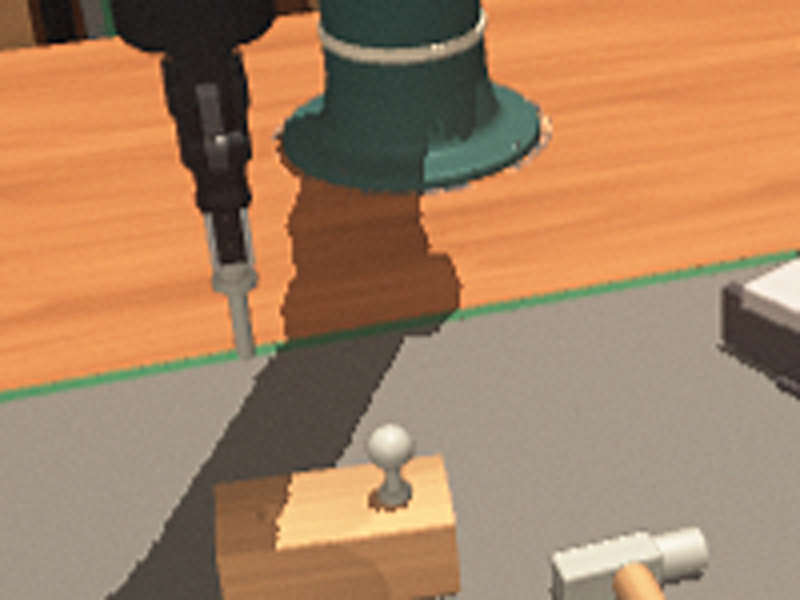

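```bash
python3 -m creep '[-0.1,0.952,0,0,-1,-0.1,0.952,0,0,-1,-0.1,0.952,0,0,-1,-0.1,0.952,0,0,-1,-0.1,0.952,0,0,-1,-0.1,0.952,0,0,-1,-0.1,0.952,0,0,-1,-0.1,0.952,0,0,-1,-0.1,0.952,0,0,-1,-0.1,0.952,0,0,-1]' && python3 -m creep '[-0.1,0.952,0,0,-1,-0.1,0.952,0,0,-1,-0.1,0.952,0,0,-1,-0.1,0.952,0,0,-1,-0.1,0.952,0,0,-1,0,0,-1,0,-1,0,0,-0.8,0,-1,0,0,0,0,-1,0,0,0,0,-1]'
python3 - <<'E'
from h import *
b=snap('scene','s4')['img']
cv2.imwrite('pics/s4b.png',cv2.resize(b[120:195,240:340,::-1],(800,600),interpolation=cv2.INTER_CUBIC))
p=get_obs()['position'];c=load('s4');print(p,proj(c,p-[0,0,.061]),proj(c,p-[0,0,.016]))
E
```

```text
time_s: 9.8
position: [0.5373, 0.0821, 0.2137]
orientation: [-0.0, 0.731, 0.682, -0.001]
contact_force: [-0.3, 0.1, 0.1]
width: 0.0145
grip_force: 68.6
time_s: 10.7
position: [0.523, 0.2235, 0.1602]
orientation: [0.0, 0.731, 0.682, -0.001]
contact_force: [0.7, -0.5, -0.8]
width: 0.0142
grip_force: 68.5
[0.52371408 0.22368424 0.1611702 ] [292.07987017 167.2745899 ] [293.07358785 151.67068684]
```

View pics/s4b.png

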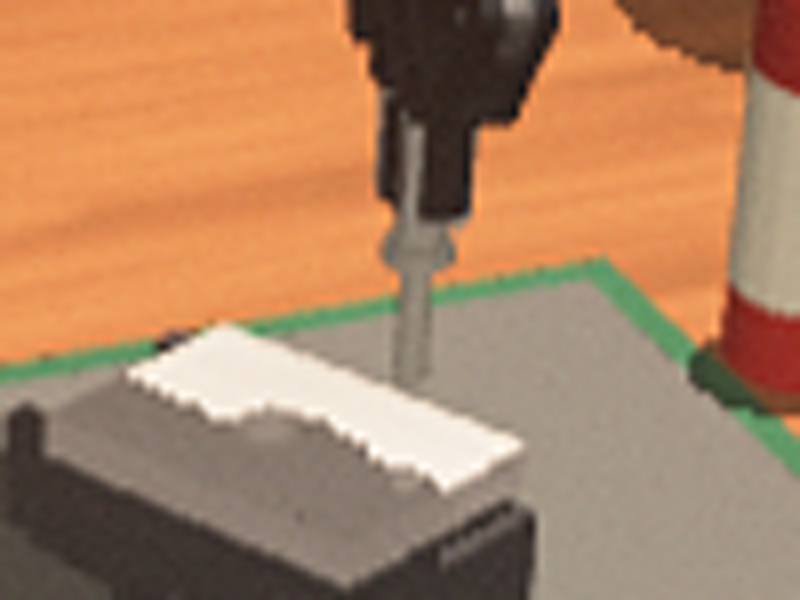

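Pin over the lid. The tip is at crop (412,380), which is full pixel (291.1,167.1), and the hole is lower near (290.5,179.8). I'll compare the two in the same camera.

Run:
```python
from h import *
S=load('s2');C=load('s4')
x,y=290,180
print(S['img'][y-4:y+5,x-5:x+6].mean(2).astype(int))
g=S['img'].mean(2);
for r,ry in((3,2),(4,2),(3,3)):
    w=np.clip(215-g[y-ry:y+ry+1,x-r:x+r+1],0,None);yy,xx=np.mgrid[y-ry:y+ry+1,x-r:x+r+1];p=((w*xx).sum()/w.sum(),(w*yy).sum()/w.sum());print(p,onz(S,*p,.0625))
print(C['img'][158:171,285:298].mean(2).astype(int))
print('tip',[onz(C,291.06,167.06,z) for z in(.0985,.1002)])
```

```text
[[236 236 237 238 237 238 238 239 238 239 239]
 [237 237 237 237 238 239 239 240 239 240 239]
 [237 238 239 240 240 242 240 238 240 240 238]
 [237 237 239 211 187 188 186 188 231 239 240]
 [236 238 240 192 137 138 135 130 213 242 245]
 [237 236 238 230 226 211 226 226 239 223 188]
 [236 237 238 240 241 236 243 235 223 165 126]
 [235 237 236 239 240 244 222 176 159 139 131]
 [237 238 238 242 218 192 161 137 134 137 132]]
(np.float64(290.3870733478577), np.float64(179.76180101670298)) [0.52234086 0.22176936 0.0625    ]
(np.float64(290.73984272608124), np.float64(179.98034076015725)) [0.52367029 0.22215642 0.0625    ]
(np.float64(290.7647412755716), np.float64(180.31708784596876)) [0.52524435 0.22148146 0.0625    ]
[[123 115 116 121 101 114 139 136 115 142 146 148 145]
 [127 133 136 145 128 121 135 133 113 150 151 153 150]
 [149 147 148 153 136 123 133 133 123 151 151 150 151]
 [152 149 148 152 125 123 136 130 120 151 151 152 153]
 [151 151 152 155 123 122 134 131 130 152 152 148 146]
 [151 151 150 150 126 126 139 125 132 154 152 149 152]
 [147 150 152 156 118 128 136 126 131 151 150 152 151]
 [149 151 150 152 116 128 135 128 129 151 152 151 150]
 [145 148 148 152 126 130 135 119 124 147 151 150 151]
 [202 168 145 147 118 127 133 131 144 151 150 151 151]
 [229 222 218 205 157 132 131 144 151 149 152 151 150]
 [233 233 234 230 223 204 162 144 145 148 150 150 151]
 [231 232 233 231 236 232 226 220 206 166 146 147 147]]
tip [array([0.5191194 , 0.22307219, 0.0985    ]), array([0.52183486, 0.22167983, 0.1002    ])]
```

```bash
python3 -m creep '[0,0,-0.5,0,-1,0,0,-0.5,0,-1,0,0,-0.15,0,-1,0,0,0,0,-1,0,0,0,0,-1]' && python3 -m creep '[0,0,-0.1,0,-1,0,0,-0.1,0,-1,0,0,0,0,-1]' && python3 -m creep '[0,0,-0.1,0,-1,0,0,0,0,-1]' && python3 -m creep '[0,0,-0.1,0,-1,0,0,0,0,-1]'
```

```text
time_s: 11.25
position: [0.5234, 0.2239, 0.1263]
orientation: [0.0, 0.731, 0.682, -0.0]
contact_force: [-0.6, 0.3, -0.9]
width: 0.0143
grip_force: 68.5
time_s: 11.55
position: [0.523, 0.2239, 0.12]
orientation: [-0.0, 0.731, 0.682, -0.0]
contact_force: [-0.1, 0.8, -1.2]
width: 0.0142
grip_force: 68.5
time_s: 11.75
position: [0.523, 0.2239, 0.117]
orientation: [-0.0, 0.731, 0.682, -0.0]
contact_force: [0.8, 0.7, -1.0]
width: 0.014
grip_force: 68.5
time_s: 11.95
position: [0.523, 0.2239, 0.1139]
orientation: [-0.0, 0.731, 0.682, -0.0]
contact_force: [-0.0, -0.4, -0.6]
width: 0.014
grip_force: 68.5
```

```bash
python3 -m creep '[0,0,-0.1,0,-1,0,0,-0.1,0,-1,0,0,0,0,-1]' && python3 -m creep '[0,0,-0.1,0,-1,0,0,-0.1,0,-1,0,0,0,0,-1]' && python3 -m creep '[0,0,-0.1,0,-1,0,0,-0.1,0,-1,0,0,0,0,-1]'
```

```text
time_s: 12.25
position: [0.5229, 0.2238, 0.1078]
orientation: [-0.0, 0.731, 0.682, -0.0]
contact_force: [-0.0, -0.0, -1.2]
width: 0.014
grip_force: 68.5
time_s: 12.55
position: [0.5229, 0.2238, 0.1018]
orientation: [-0.0, 0.731, 0.682, -0.0]
contact_force: [0.4, -0.4, -0.6]
width: 0.0141
grip_force: 68.5
time_s: 12.85
position: [0.5229, 0.2238, 0.0958]
orientation: [-0.0, 0.731, 0.682, -0.0]
contact_force: [0.2, 0.0, -0.8]
width: 0.0137
grip_force: 68.5
```

Past the lower hole's mouth with no force, so the pin is in both holes. I'll take it on down to the flange.

```bash
python3 -m creep '[0,0,-0.1,0,-1,0,0,-0.1,0,-1,0,0,0,0,-1]' && python3 -m creep '[0,0,-0.1,0,-1,0,0,-0.1,0,-1,0,0,0,0,-1]' && python3 -m creep '[0,0,-0.1,0,-1,0,0,0,0,-1]'&& python3 -m creep '[0,0,-0.1,0,-1,0,0,0,0,-1]'
```

```text
time_s: 13.15
position: [0.5229, 0.2238, 0.0898]
orientation: [-0.0, 0.731, 0.682, -0.0]
contact_force: [-0.1, 0.3, -0.6]
width: 0.0146
grip_force: 68.5
time_s: 13.45
position: [0.5229, 0.2239, 0.0838]
orientation: [-0.0, 0.731, 0.682, -0.0]
contact_force: [-0.8, 0.6, -0.8]
width: 0.014
grip_force: 68.5
time_s: 13.65
position: [0.523, 0.2239, 0.0809]
orientation: [-0.0, 0.731, 0.682, -0.0]
contact_force: [0.0, -0.1, -0.2]
width: 0.014
grip_force: 68.5
time_s: 13.85
position: [0.5236, 0.2241, 0.0784]
orientation: [0.0, 0.731, 0.682, 0.0]
contact_force: [-0.4, 0.6, 2.1]
width: 0.0138
grip_force: 68.6
```

Run:
```python
from h import *
b=snap('scene','s5')['img']
cv2.imwrite('pics/s5b.png',cv2.resize(b[140:215,240:340,::-1],(800,600),interpolation=cv2.INTER_CUBIC))
```

```text
(no output)
```

View pics/s5b.png

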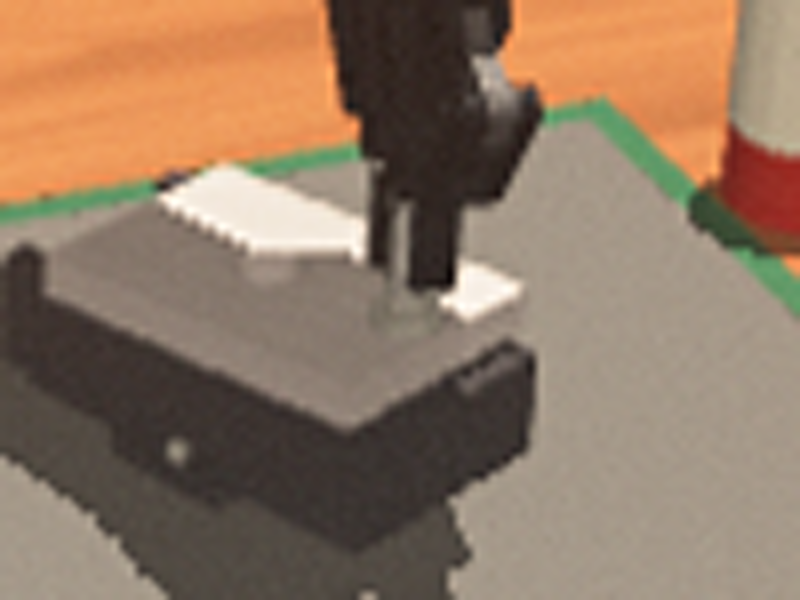

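The flange now sits on the lid at crop (405,310). Next I press until the force shows the hard stop.

```bash
python3 -m creep '[0,0,-0.1,0,-1,0,0,0,0,-1,0,0,0,0,-1]' && python3 -m creep '[0,0,-0.1,0,-1,0,0,0,0,-1,0,0,0,0,-1]' && python3 -m creep '[0,0,-0.05,0,-1,0,0,0,0,-1,0,0,0,0,-1]'
```

```text
time_s: 14.2
position: [0.5239, 0.2242, 0.0757]
orientation: [0.0, 0.731, 0.682, 0.001]
contact_force: [1.0, 0.9, 3.3]
width: 0.0143
grip_force: 68.8
time_s: 14.5
position: [0.5242, 0.2243, 0.0728]
orientation: [0.0, 0.731, 0.682, 0.001]
contact_force: [1.4, 0.4, 5.2]
width: 0.0141
grip_force: 69.1
time_s: 14.8
position: [0.5244, 0.2244, 0.0718]
orientation: [0.0, 0.731, 0.682, 0.001]
contact_force: [1.2, 0.4, 9.0]
width: 0.0143
grip_force: 70.0
```

```bash
python3 -m creep '[0,0,-0.1,0,-1,0,0,0,0,-1,0,0,0,0,-1]' && python3 -m creep '[0,0,-0.08,0,-1,0,0,0,0,-1,0,0,0,0,-1,0,0,0,0,-1]'
```

```text
time_s: 15.1
position: [0.5247, 0.2245, 0.071]
orientation: [-0.0, 0.731, 0.682, 0.002]
contact_force: [-4.5, -1.5, 27.1]
width: 0.0141
grip_force: 72.4
time_s: 15.5
position: [0.5249, 0.2246, 0.0702]
orientation: [-0.001, 0.731, 0.682, 0.002]
contact_force: [-8.5, -3.1, 40.9]
width: 0.0145
grip_force: 74.0
```

The stop is reached: 2.4 mm more of command only raised the force. 41 N is more than needed, so I'll ease off to about 20 N.

```bash
python3 -m creep '[0,0,0.07,0,-1,0,0,0,0,-1,0,0,0,0,-1,0,0,0,0,-1]'
python3 - <<'E'
from h import *
b=snap('scene','s6')['img']
cv2.imwrite('pics/s6b.png',cv2.resize(b[140:215,240:340,::-1],(800,600),interpolation=cv2.INTER_CUBIC))
o=get_obs();print(o['contact_force'],o['position'],o['moment'])
E
```

```text
time_s: 15.9
position: [0.5247, 0.2245, 0.0709]
orientation: [-0.0, 0.731, 0.682, 0.002]
contact_force: [-4.4, -2.0, 28.3]
width: 0.0141
grip_force: 71.6
[-4.41445009 -1.38572899 28.68779003] [0.52471722 0.22448403 0.07086855] [-0.49908193  1.09852081 -0.0116377 ]
```

View pics/s6b.png

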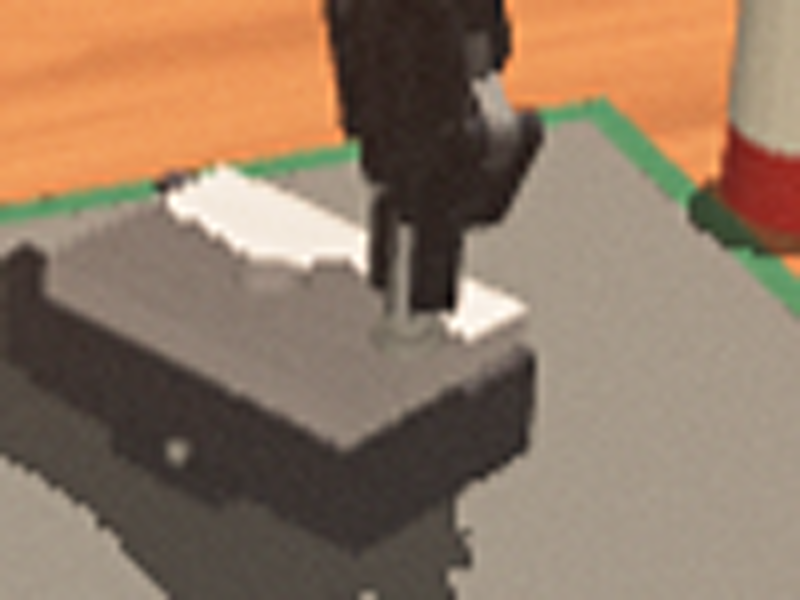

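The plate is flush, with the flange bearing on it at crop (405,330). One more small easing of the push, then hand in.

```bash
python3 -m creep '[0,0,0.03,0,-1,0,0,0,0,-1,0,0,0,0,-1]' && python3 -c "
from plant import finish_job;print(finish_job())"
```

```text
time_s: 16.25
position: [0.5246, 0.2244, 0.0711]
orientation: [-0.0, 0.731, 0.682, 0.002]
contact_force: [-2.7, -0.9, 23.8]
width: 0.0142
grip_force: 71.2
the job is handed in; nothing more can be done
None
```

The upper plate is folded flush and the locking pin is through both halves with its flange on the plate; I handed in still gripping the pin and pressing down at about 24 N, after the push briefly peaked at 41 N before I eased it off.

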